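# Open the top half of a laser booth's split door

## Robot

A 7-joint arm with a two-finger parallel gripper is mounted at the origin on the work surface. World frame = base frame: x ahead of the robot, y to its left, z up, the work surface at z = 0. Lengths are in m, angles in rad, forces in N, time in s.
With the tool pointing down it reaches from about 0.425 to 1.025 m from the base axis. Payload 9.4 kg.
Tool frame: the origin (TCP) lies on the mounting face of the last link; the fingertips stand 186 mm ahead of it and the grasp point (between the pads) lies 167 mm ahead of it; x points along the fingers, y is the direction in which the jaws open and shut, and the axes are right-handed (so a half turn about x gives the same grasp; the last joint's range is limited). The gripper opens to 93 mm and grips with 3 to 60 N. Pads are 15 mm wide; open, the fingers measure 128 mm over their backs; the gripper's body (75 mm by 188 mm) begins 65 mm behind the grasp point.
Start: joints at [1.047, 0.599, -0.003, 1.599, 0.002, 0.943, -0.08], TCP at [0.313, -0.654, 0.405] pointing down, gripper open.
Joint ranges: [-2.57, 2.57], [-0.35, 1.97], [-1.29, 1.29], [0.11, 2.56], [-1.05, 4.19], [0.11, 1.86], [-2.63, 2.63]. Speed limits (rad/s): [2.22, 2.22, 3.01, 3.01, 3.14, 3.14, 3.14].

## Interface

Orientations are given as [roll, pitch, yaw] about the fixed x, y, z axes, in that order (R = Rz(yaw) Ry(pitch) Rx(roll)).
In Python, from station import * gives the robot as it stands.
- The arm moves only by the shell command python3 -m handwheel 'ROWS' [OPENING] [FORCE]. ROWS is a JSON object of lists of equal length, an entry for each row: "offset": the shift along the tool's x, y, z in m, a list of three; "twist": the turn, a rotation vector about the tool's x, y, z in degrees, a list of three. In form: {"offset": [[x, y, z], ...], "twist": [[rx, ry, rz], ...]}. A call has 1 to 8 rows; each row is the pose to reach, as a shift and turn from the pose commanded when the call began, along the tool's axes at that moment; what a row does not reach only later rows make up. A row lasts 1/12 s, in which the tool goes at most 41.7 mm and 7.16 degrees, less where a joint would pass 70% of its speed; a pose out of reach is approached as far as the arm can. A call with a gripper value outside its range is refused whole. OPENING is the opening, from -1 (shut) to 1 (fully open), set as the call begins (- or left out, the last holds). The fingers move at their own pace and stop on an object; FORCE is the grip in N (left out, the last holds). Time passes only in rows, so rows that repeat a pose let the fingers close. It gives the time, the measured TCP pose, the force and the opening at its end, in the units of the state.
- read_state(): the state, without advancing time (a new reading comes with each control period).
- get_image(name): name is "scene" or "top"; returns a dict with "color" (400x640x3 uint8, blue, green, red), "z_map" (400x640 float32, m along the optical axis (not along the pixel's ray), 0 where there is no reading), "fx", "fy", "cx", "cy" (pixels), "R" (3x3) and "t" (3): a world point X has camera coordinates R X + t. Camera axes: x right, y down, z forward; pixel columns grow to the right and rows downward; lengths in m; the calibration is good to about 2 mm. A picture is of the moment at which its call begins.
- job_done(): hands the job in, once; it reports no verdict.
The state is a dict: "t": time; "q": joint angles; "qvel": joint speeds; "effort": joint torques, N m; "position": TCP position; "orientation": TCP orientation; "force": force on the tool from outside, world axes, zero at the start; "moment": the same for the moment, N m; "finger_gap": finger opening in m.
Only numpy, scipy, OpenCV 4.12 (cv2) and the standard library are available. Lean on these libraries where they do the work, as an engineer would, in place of code of your own. Each camera call takes 0.05 s, during which the arm holds its last target.

## Task

Open the top half of the marking booth's split door for loading: lift its drop bar straight up out of its cleats, set it down (do not drop it) lying lengthwise on the floor of the grey tray, and then swing the top half open until it stands square to the screen or as far as it goes. The bottom half must stay shut and barred, and the other things on the bench stay where they are.

Things in the scene. Friction and masses are not known exactly. Their poses are not given: they have to be found in the camera images.
- guard: Fixed screen, grey stiles, clear side windows, 250 mm wide, 262 high, no roof; its split door faces the robot. Origin: table level, middle of the doorway, on the door's outer face; x into the booth, y to the hinge side. Doorway 160 mm wide; bottom half z 14 to 135 mm, top half 140 to 260, both 18 thick, hinged at y = +80, opening towards the robot (-x). A clamp 112 mm high is fixed inside.
- upper_cleats (a point): Midpoint between the two upper cleats, on their floor level (z 180 mm, 36 mm in front of the door face). Open-topped steel U cleats on the stiles, 94 mm either side of this point, 16 mm wide, slot 29 mm across, lips 24 mm high; the top half's bar lies in them. An equal pair 140 mm lower (z 40) holds the bottom half's bar.
- top_leaf (a joint): Opening angle of the top door half, rad: 0 shut, grows as its free edge swings towards the robot (clockwise from above), stop at 1.70. Light friction hinge (about 0.12 N m, mass 0.7 kg), stays where it is left. It cannot open while its bar is in the cleats.
- top_leaf_grip (a point): Grip point on the top half's handle: an upright round steel post, 14 mm diameter, rising 55 mm from the top edge of the leaf near its free edge (post from z 260 to 315 mm; this point is on its axis at z 292 mm). It lies 145 mm from the hinge along the leaf and 9 mm behind its outer face. Moves with the leaf.
- top_hinge (a point): Point on the vertical hinge axis of the door halves (fixed to the screen), at z 200 mm.
- bottom_leaf (a joint): Opening angle of the bottom door half, rad: 0 shut; same hinge line and direction. It must stay shut.
- top_bar: Loose aluminium drop bar of the top half (the upper one), in the upper cleats: 200 mm long (its y), 26 wide (x), 24 high, 0.2 to 0.45 kg, with an upright lifting tab at its middle, 26 mm along y by 16 along x, its top 84 mm above the bar's underside. Origin: middle of the underside, z up.
- bottom_bar: The same kind of drop bar in the lower cleats, holding the bottom half; leave it there. Its tab ends at z 124 mm. Origin: middle of the underside.
- tray: Fixed shallow open tray of grey plastic, outside 260 mm (along its y) by 100 mm (x), 24 mm high, floor and walls 4 mm thick, lying with its long side about away from the robot, to the right of the screen (robot's -y side), in either of two places. Origin: centre of its underside.
- jig: Bystander: loose drilled aluminium fixture plate, 200 (its y) x 85 x 40 mm, beside the tray in the other place. Origin: centre of its underside.
- meter: Bystander: power meter head on a small black stand, 128 mm high, base 80 mm square, left of the screen. Origin: centre of its underside.
- jar: Bystander: plain steel tin, 72 mm diameter, 92 mm high, at the right beyond the tray. Origin: centre of its underside.
There are look-alikes about, which are no part of the job. What is shaped like the top_bar but yellow is not meant.

How it is judged:
On the way, in this order (a step that is already met when the one before it is completed fails the run):
1. the top bar is lifted clear of its cleats (z of top_bar in the frame of guard above 0.21 m), for 0.1 s.
2. the top bar lies in the tray, let go, with the top half still shut (x of top_bar in the frame of tray between -0.04 and 0.04 m and y of top_bar in the frame of tray between -0.03 and 0.03 m and z of top_bar in the frame of tray below 0.032 m and angle between the y axis of top_bar and the y axis of tray, either way round below 0.25 rad and angle between top_bar's own y axis and vertical between 1.5 and 1.64 rad and linear speed of top_bar below 0.02 m/s and contact force between the fingers and top_bar below 0.1 N and value of joint top_leaf below 0.2 rad), for 0.2 s.
At the end, for the whole second after the job is handed in: Top half open at least 1.45 rad, still; its bar at rest on the tray floor (middle within 30 mm of tray centre lengthwise, 40 mm across; level within 0.07, along the tray within 0.25 rad; origin under 32 mm above tray origin); bottom half shut (under 0.05 rad), its bar in the lower cleats (x of top_bar in the frame of tray between -0.04 and 0.04 m and y of top_bar in the frame of tray between -0.03 and 0.03 m and z of top_bar in the frame of tray below 0.032 m and angle between the y axis of top_bar and the y axis of tray, either way round below 0.25 rad and angle between top_bar's own y axis and vertical between 1.5 and 1.64 rad and linear speed of top_bar below 0.02 m/s and value of joint top_leaf above 1.45 rad and velocity of joint top_leaf between -0.03 and 0.03 rad/s and value of joint bottom_leaf below 0.05 rad and z of bottom_bar in the frame of guard below 0.046 m); the robot touches nothing.
It fails at once if the bottom half is opened (value of joint bottom_leaf above 0.08 rad).
It fails at once if the bottom bar is lifted or shifted by more than 15 mm (distance of bottom_bar from where it was at the start of the episode above 0.015 m).
It fails at once if the top bar is dropped: it moves faster than 0.6 m/s while the fingers do not hold it (contact force between the fingers and top_bar below 0.1 N and linear speed of top_bar above 0.6 m/s).
It fails at once if the fixture plate, power meter or tin is moved by more than 25 mm (distance of any of jig, meter, jar from where it was at the start of the episode above 0.025 m).
It also fails if it takes over 67 s, if anything falls off the work surface, if the arm or the gripper's body presses on something with over 40 N, if the wrist force passes 120 N, or if a joint passes its speed limit or range.

## Working session

There is one attempt and no reset: what is moved stays moved. The work goes in short steps, Python scripts to look and compute and a shell command to move; the robot and the scene stay as the last step left them, time stands still between calls to the robot, and variables do not carry over. Pictures are saved under pics/ and viewed, and the job is handed in when it is done.

```bash
mkdir -p pics; ls; python3 - <<'E'
from station import *
import cv2
s=read_state();print(s)
for n in("scene","top"):
    im=get_image(n);cv2.imwrite(f"pics/{n}0.png",im["color"])
    print(n,im["fx"],im["fy"],im["cx"],im["cy"],im["R"],im["t"], -im["R"].T@im["t"])
E
```

```text
pics
{'t': 0.0, 'q': array([ 1.04730834,  0.60012059, -0.00254896,  1.60012469,  0.00179672,
        0.94290914, -0.07978552]), 'qvel': array([ 6.59399594e-04,  1.33919387e-03, -4.92045210e-04,  6.19630941e-04,
       -3.18903133e-05,  2.30075312e-04,  6.62930740e-04]), 'effort': array([-2.96962507e-04, -7.65071797e+01,  1.49753585e+00, -2.52364075e+01,
       -5.22231369e-02,  1.68721686e-02,  1.63353375e-04]), 'position': array([ 0.31317439, -0.65364599,  0.40386479]), 'orientation': array([-1.48274993,  1.56923677,  2.10570648]), 'force': array([-0.42777727,  0.82006158, -0.29198373]), 'moment': array([-0.01291631,  0.02691121, -0.00260568]), 'finger_gap': 0.09299098237031844}
scene 429.7759804043774 429.7759804043774 328.499923777423 194.99446829096064 [[ 0.44799133  0.89382567 -0.01947916]
 [ 0.60002303 -0.31674478 -0.73460542]
 [-0.6627791   0.31740891 -0.6782149 ]] [-0.26039158 -0.15351225  1.93328415] [ 1.49010438 -0.42952113  1.19333897]
top 394.22075545803824 394.22075545803824 317.9948979006735 195.64262315395706 [[ 1.75994786e-02 -9.99844735e-01  8.73780307e-04]
 [-9.81693992e-01 -1.74457360e-02 -1.89664317e-01]
 [ 1.89650113e-01  2.48020821e-03 -9.81848605e-01]] [0.05658982 0.50647682 1.30365721] [0.24897057 0.06218355 1.37600515]
```

View pics/scene0.png

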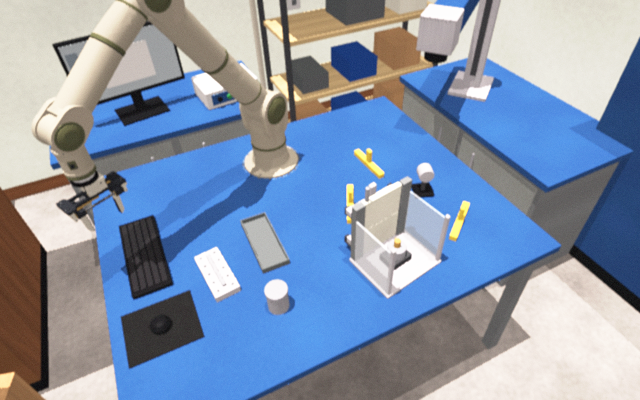

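View pics/top0.png

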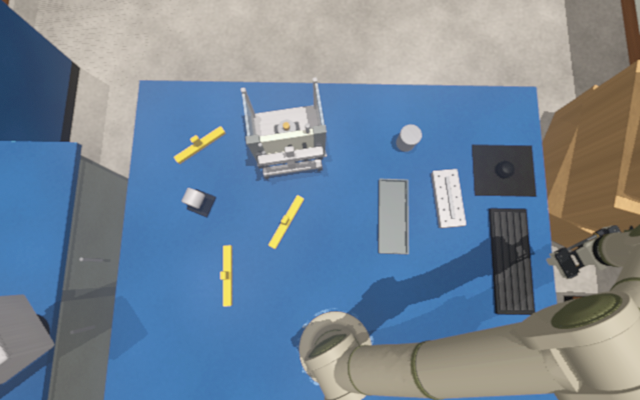

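The scene view shows the robot at the upper left, the screen at (395,235) and the tray at (265,242). In the top view the bars sit at about (290,155)/(292,168), the tray at (394,216), the jig at (449,198) and the tin at (408,138). There are three yellow decoys. I'll zoom in on the screen and tray.

```bash
cat > h.py <<'E'
import numpy as np, cv2
from station import *
def pts(im):
    z=im["z_map"];v,u=np.mgrid[0:z.shape[0],0:z.shape[1]]
    c=np.stack([(u-im["cx"])/im["fx"]*z,(v-im["cy"])/im["fy"]*z,z],-1)
    P=(c-im["t"])@im["R"]; P[z==0]=np.nan
    return P
def crop(im,r,f,name):
    u0,u1,v0,v1=r
    cv2.imwrite("pics/"+name,cv2.resize(im["color"][v0:v1,u0:u1],None,fx=f,fy=f,interpolation=cv2.INTER_CUBIC))
def ray(im,u,v,z):
    d=im["R"].T@np.array([(u-im["cx"])/im["fx"],(v-im["cy"])/im["fy"],1]);o=-im["R"].T@im["t"]
    return o+d*(z-o[2])/d[2]
E
python3 - <<'E'
from h import *
np.set_printoptions(precision=3,suppress=True)
im=get_image("top");crop(im,(235,345,75,185),5,"topguard.png")
np.save("topP.npy",pts(im))
crop(im,(365,475,160,265),5,"toptray.png")
s=get_image("scene");crop(s,(330,460,170,300),4,"sceneguard.png")
P=pts(im)
# tray
for v in (175,180,182,200,216,235,250,253): print(v,[P[v,u].round(3).tolist() for u in(376,380,385,394,404,409)])
E
```

```text
175 [[0.594, -0.142, -0.002], [0.594, -0.156, 0.001], [0.595, -0.174, -0.001], [0.596, -0.206, -0.002], [0.596, -0.242, -0.001], [0.596, -0.26, -0.001]]
180 [[0.577, -0.142, -0.007], [0.575, -0.155, 0.002], [0.573, -0.171, 0.014], [0.573, -0.202, 0.017], [0.572, -0.237, 0.022], [0.578, -0.26, -0.003]]
182 [[0.568, -0.141, 0.001], [0.567, -0.155, 0.005], [0.568, -0.173, 0.003], [0.57, -0.206, -0.002], [0.569, -0.241, 0.003], [0.571, -0.26, -0.002]]
200 [[0.503, -0.141, -0.001], [0.503, -0.154, 0.002], [0.502, -0.171, 0.007], [0.504, -0.204, 0.001], [0.504, -0.239, 0.004], [0.506, -0.259, -0.005]]
216 [[0.445, -0.14, 0.002], [0.445, -0.153, 0.002], [0.446, -0.171, 0.003], [0.446, -0.203, 0.001], [0.446, -0.237, 0.007], [0.447, -0.256, 0.002]]
235 [[0.379, -0.139, -0.001], [0.378, -0.152, 0.004], [0.379, -0.17, 0.001], [0.379, -0.201, 0.003], [0.38, -0.236, 0.001], [0.381, -0.254, -0.0]]
250 [[0.327, -0.138, 0.001], [0.327, -0.153, -0.001], [0.327, -0.169, 0.006], [0.328, -0.201, -0.0], [0.328, -0.235, 0.002], [0.329, -0.254, -0.007]]
253 [[0.316, -0.138, 0.0], [0.317, -0.152, 0.001], [0.317, -0.17, -0.0], [0.316, -0.197, 0.02], [0.317, -0.23, 0.026], [0.318, -0.253, -0.002]]
```

View pics/topguard.png

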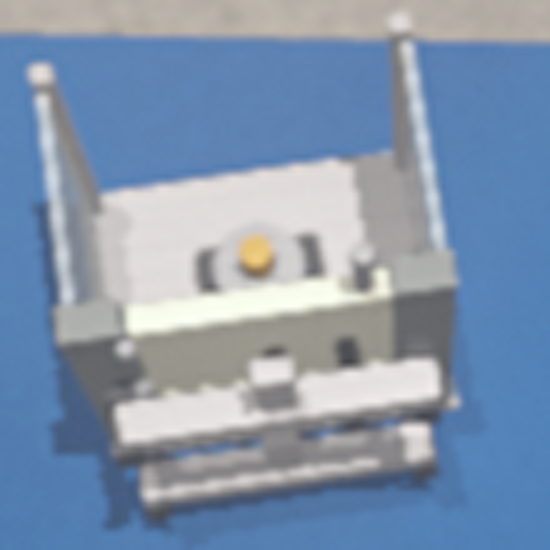

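View pics/toptray.png

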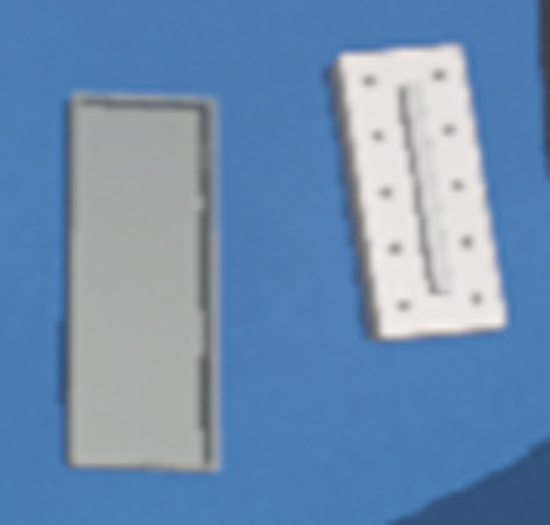

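View pics/sceneguard.png

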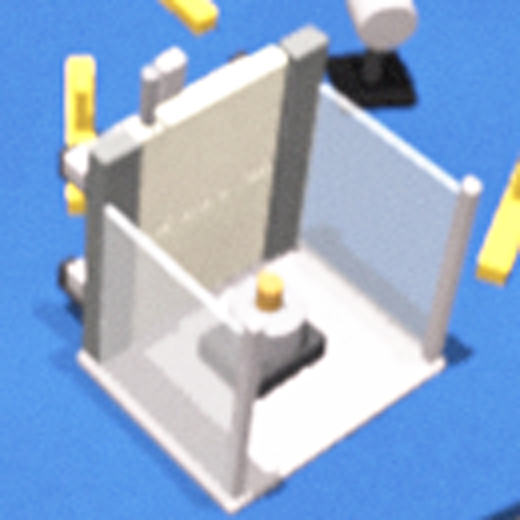

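```bash
python3 - <<'E'
from h import *
np.set_printoptions(precision=4,suppress=True)
im=get_image("top"); C=lambda u,v,z:ray(im,235+u/5,75+v/5,z)
T=lambda u,v,z:ray(im,365+u/5,160+v/5,z)
cs=[T(69,95,.024),T(217,98,.024),T(218,468,.024),T(70,466,.024)]
for c in cs:print(c)
c=np.mean(cs,0);d=(cs[0]+cs[1]-cs[2]-cs[3])/2;print("tray",c,"len",np.linalg.norm(d),"wid",np.linalg.norm(cs[0]-cs[1]),"dir",np.degrees(np.arctan2(d[1],d[0])))
# tab top, bar top ends, post
print("tab",C(272,370,.264)); 
L=C(117,420,.204);R=C(440,378,.204);print("bar ends",L,R,(L+R)/2,np.linalg.norm(L-R),np.degrees(np.arctan2(L[0]-R[0],L[1]-R[1])))
print("post",C(362,248,.315))
P=pts(im)
def sel(r,z0,z1):
    u0,u1,v0,v1=r;Q=P[v0:v1,u0:u1].reshape(-1,3);Q=Q[(Q[:,2]>z0)&(Q[:,2]<z1)];return Q
r=(250,330,120,180)
for n,a,b in(("bartop",.195,.213),):
    Q=sel((255,327,143,170),a,b);
    rect=cv2.minAreaRect(Q[:,:2].astype(np.float32));print(n,len(Q),Q.mean(0),rect)
Q=sel((280,300,143,158),.255,.275);print("tab",len(Q),Q.mean(0),Q.min(0),Q.max(0))
Q=sel((300,315,118,136),.29,.33);print("post",len(Q),Q.mean(0) if len(Q) else 0)
Q=sel((240,335,120,150),.25,.27);print("leaf",len(Q),cv2.minAreaRect(Q[:,:2].astype(np.float32)))
s=get_image("scene");P=pts(s)
for z0,z1,r in((.30,.33,(360,385,180,205)),(.255,.275,(360,385,180,195))):
    Q=sel(r,z0,z1);print(len(Q),Q.mean(0) if len(Q) else 0)
crop(s,(340,400,175,225),10,"s2.png")
from scipy.spatial.transform import Rotation as Ro
st=read_state();print(Ro.from_euler('xyz',st["orientation"]).as_matrix(),st["t"])
E
```

```text
[ 0.5736 -0.1475  0.024 ]
[ 0.5733 -0.2517  0.024 ]
[ 0.3151 -0.2457  0.024 ]
[ 0.3147 -0.1451  0.024 ]
tray [ 0.4442 -0.1975  0.024 ] len 0.2586197698989615 wid 0.10420555876929916 dir -0.9240210685083663
tab [0.6019 0.1515 0.264 ]
bar ends [0.5871 0.2509 0.204 ] [0.6176 0.0521 0.204 ] [0.6024 0.1515 0.204 ] 0.2010451159129544 -8.73359879081862
post [0.6588 0.0986 0.315 ]
bartop 667 [0.6069 0.1595 0.2023] ((0.6116403937339783, 0.15883812308311462), (0.059278443455696106, 0.20423012971878052), 9.829316139221191)
tab 47 [0.6027 0.1544 0.262 ] [0.5948 0.1413 0.2555] [0.6122 0.1676 0.268 ]
post 28 [0.6559 0.1013 0.3074]
leaf 579 ((0.6314943432807922, 0.16266922652721405), (0.06405448913574219, 0.23900257050991058), 10.06220531463623)
30 [0.6602 0.0993 0.3112]
77 [0.6255 0.1564 0.2627]
[[-0.0003  0.4321 -0.9018]
 [ 0.0005 -0.9018 -0.4321]
 [-1.     -0.0006  0.0001]] 0.3
```

View pics/s2.png

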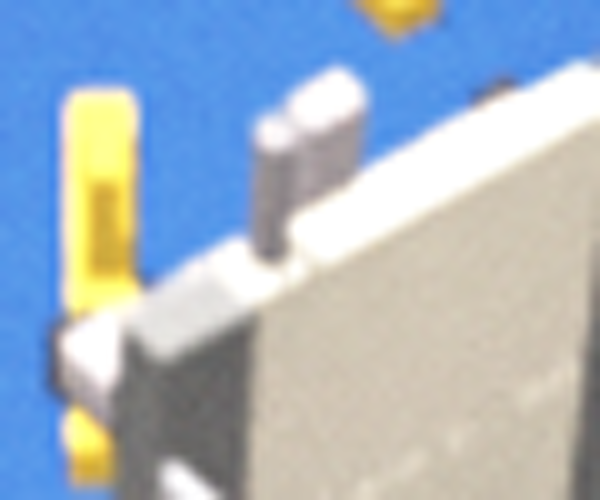

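```bash
cat >> h.py <<'E'
from scipy.spatial.transform import Rotation as Ro
def go(xyz,yawdeg):
    """offset/twist in tool axes to bring TCP to xyz, pointing down, tool y at yawdeg"""
    s=read_state();R=Ro.from_euler('xyz',s["orientation"])
    y=np.array([np.cos(np.radians(yawdeg)),np.sin(np.radians(yawdeg)),0]);x=np.array([0,0,-1.])
    G=Ro.from_matrix(np.stack([x,y,np.cross(x,y)],1))
    o=R.inv().apply(np.array(xyz)-s["position"]);t=(R.inv()*G).as_rotvec(degrees=True)
    print("t",round(s["t"],2),"off",o.round(4),"|%.3f|"%np.linalg.norm(o),"twist",t.round(2),"q",s["q"].round(2),"F",s["force"].round(1),"gap",round(s["finger_gap"],4))
E
python3 - <<'E'
from h import *
np.set_printoptions(precision=4,suppress=True)
s=get_image("scene")
print("tab",ray(s,340+32.5/1-32.5+3.25*10/1,0,0) if 0 else ray(s,372.4,184.3,.264),"post",ray(s,367.4,187.6,.315))
print("post base",ray(s,367.0,200.2,.260))
# tray corners in scene
go([.602,.1515,.55],-81.3)
E
```

```text
tab [0.6029 0.1554 0.264 ] post [0.6575 0.1019 0.315 ]
post base [0.6563 0.1038 0.26  ]
t 0.35 off [-0.1453 -0.6015 -0.6083] |0.868| twist [16.9   0.01  0.02] q [ 1.05  0.6  -0.    1.6   0.    0.94 -0.08] F [ 0.1 -0.6  0.1] gap 0.0931
```

```bash
python3 -m handwheel '{"offset":[[-0.01,-0.01,-0.01],[-0.03,-0.03,-0.03],[-0.05,-0.05,-0.05],[-0.07,-0.072,-0.072],[-0.09,-0.095,-0.095],[-0.11,-0.12,-0.12],[-0.13,-0.145,-0.145],[-0.145,-0.17,-0.17]],"twist":[[0,0,0],[0,0,0],[0,0,0],[0,0,0],[0,0,0],[0,0,0],[0,0,0],[0,0,0]]}' 0.2 20
python3 -c "
from h import *
go([.602,.153,.55],-81.3)"
```

```text
t: 1.02
position: [0.3934, -0.4243, 0.5522]
orientation: [2.005, 1.569, -0.69]
force: [0.3, 0.4, 1.1]
finger_gap: 0.0561
t 1.02 off [ 0.0018 -0.4303 -0.4378] |0.614| twist [16.93 -0.07 -0.1 ] q [ 0.75  0.28 -0.04  1.75  0.01  1.1  -0.41] F [0.3 0.4 1.1] gap 0.0561
```

```bash
python3 -m handwheel '{"offset":[[0,-0.025,-0.025],[0,-0.05,-0.05],[0,-0.078,-0.078],[0,-0.105,-0.106],[0,-0.132,-0.133],[0,-0.158,-0.16],[0,-0.185,-0.187],[0,-0.21,-0.214]],"twist":[[2,0,0],[4,0,0],[6,0,0],[8,0,0],[10,0,0],[12,0,0],[14,0,0],[16.9,0,0]]}'
python3 -c "
from h import *
go([.602,.153,.55],-81.3)"
```

```text
t: 1.68
position: [0.4948, -0.1422, 0.5507]
orientation: [2.748, 1.57, -0.243]
force: [0.8, 0.4, -0.1]
finger_gap: 0.0554
t 1.68 off [ 0.0007 -0.2757 -0.1504] |0.314| twist [-0.04 -0.05 -0.02] q [ 0.29  0.2  -0.15  1.88  0.03  1.07 -1.29] F [ 0.8  0.4 -0.1] gap 0.0554
```

```bash
python3 -m handwheel '{"offset":[[0,-0.034,-0.018],[0,-0.068,-0.037],[0,-0.102,-0.056],[0,-0.136,-0.074],[0,-0.17,-0.093],[0,-0.204,-0.111],[0,-0.236,-0.129],[0,-0.255,-0.139]],"twist":[[0,0,0],[0,0,0],[0,0,0],[0,0,0],[0,0,0],[0,0,0],[0,0,0],[0,0,0]]}'
python3 -c "
from h import *
go([.602,.153,.55],-81.3)"
```

```text
t: 2.35
position: [0.5937, 0.1329, 0.5504]
orientation: [-2.105, 1.569, 1.193]
force: [-0.4, -0.4, 0.2]
finger_gap: 0.0558
t 2.35 off [ 0.0004 -0.0186 -0.0114] |0.022| twist [ 0.24 -0.05  0.09] q [-0.12  0.34 -0.27  1.68  0.1   1.13 -1.83] F [-0.4 -0.4  0.2] gap 0.0558
```

```bash
python3 -m handwheel '{"offset":[[0,-0.01,-0.006],[0,-0.0186,-0.0114],[0,-0.0186,-0.0114],[0,-0.0186,-0.0114]],"twist":[[0,0,0],[0,0,0],[0,0,0],[0,0,0]]}'
python3 -c "
from h import *
go([.602,.153,.42],-81.3)
crop(get_image('top'),(235,345,75,185),5,'a1.png')
crop(get_image('scene'),(330,430,130,230),5,'a2.png')"
```

```text
t: 2.68
position: [0.6024, 0.1471, 0.5498]
orientation: [1.255, 1.57, -1.735]
force: [-1.2, -0.7, -0.1]
finger_gap: 0.0557
t 2.68 off [ 0.1298 -0.006  -0.0006] |0.130| twist [-0.05  0.01 -0.04] q [-0.14  0.36 -0.26  1.66  0.1   1.14 -1.85] F [-1.2 -0.7 -0.1] gap 0.0557
```

View pics/a1.png

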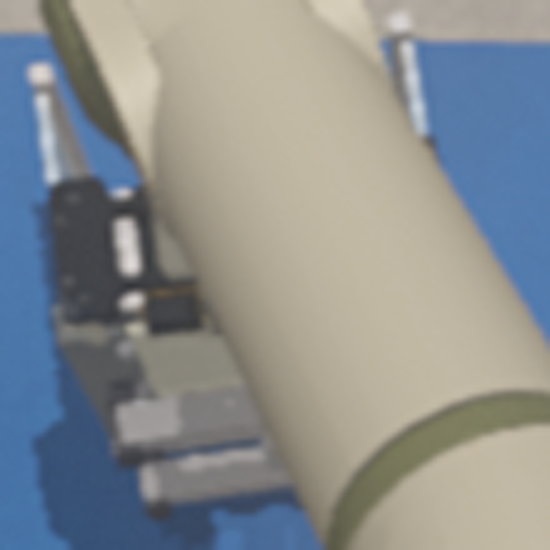

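View pics/a2.png

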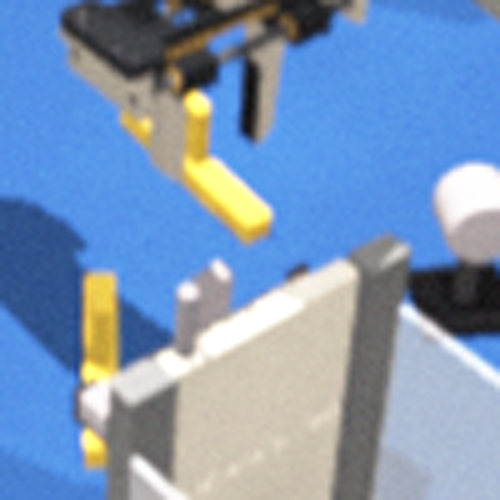

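The top view is blocked by the arm. In the scene view the fingers straddle the tab line above it, with the tab top at (215,270) in the crop. I'll descend partway and then check.

```bash
python3 -m handwheel '{"offset":[[0.02,-0.003,0],[0.04,-0.003,0],[0.055,-0.003,0],[0.065,-0.003,0],[0.065,-0.003,0],[0.065,-0.003,0],[0.065,-0.003,0]],"twist":[[0,0,0],[0,0,0],[0,0,0],[0,0,0],[0,0,0],[0,0,0],[0,0,0]]}'
python3 -c "
from h import *
go([.6022,.1525,.42],-81.3)
crop(get_image('scene'),(330,430,130,230),5,'a3.png')"
```

```text
t: 3.37
position: [0.6024, 0.1506, 0.4857]
orientation: [-3.073, 1.569, 0.219]
force: [-0.0, 0.8, -0.2]
finger_gap: 0.0559
t 3.37 off [ 0.0657 -0.0019  0.    ] |0.066| twist [-0.04 -0.07  0.01] q [-0.15  0.41 -0.26  1.74  0.12  1.01 -1.88] F [-0.   0.8 -0.2] gap 0.0559
```

View pics/a3.png

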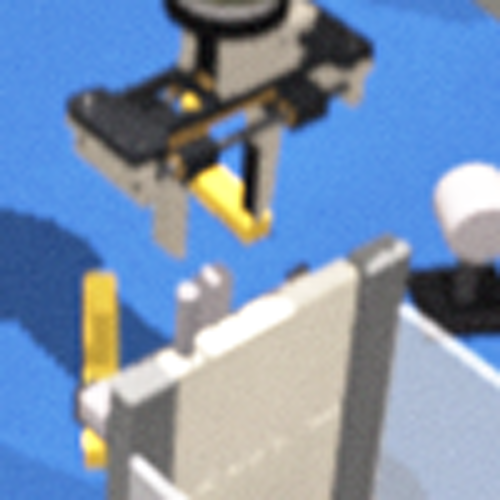

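```bash
python3 -m handwheel '{"offset":[[0.015,-0.002,0],[0.03,-0.002,0],[0.043,-0.002,0],[0.053,-0.002,0],[0.06,-0.002,0],[0.064,-0.002,0],[0.064,-0.002,0],[0.064,-0.002,0]],"twist":[[0,0,0],[0,0,0],[0,0,0],[0,0,0],[0,0,0],[0,0,0],[0,0,0],[0,0,0]]}'
python3 -c "
from h import *
go([.6022,.1525,.42],-81.3)
crop(get_image('scene'),(330,430,130,230),5,'a4.png')"
```

```text
t: 4.08
position: [0.6021, 0.153, 0.4211]
orientation: [-2.94, 1.57, 0.354]
force: [0.9, -0.1, 0.8]
finger_gap: 0.056
t 4.08 off [ 0.0011  0.0005 -0.    ] |0.001| twist [ 0.   -0.03  0.01] q [-0.17  0.47 -0.25  1.82  0.15  0.87 -1.91] F [ 0.9 -0.1  0.8] gap 0.056
```

View pics/a4.png

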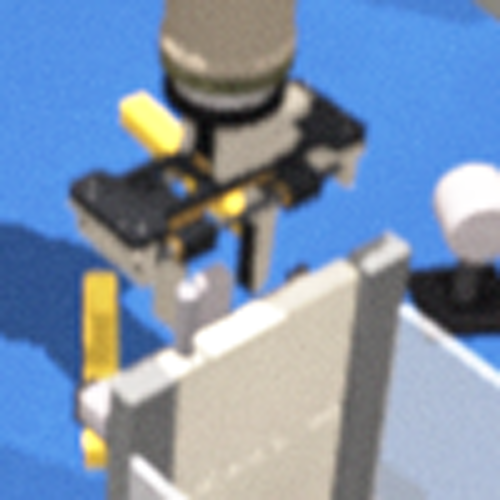

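The tab now sits between the fingers, near (205,290) in the crop, and nothing is touching. I'll close on it.

```bash
python3 -m handwheel '{"offset":[[0,0,0],[0,0,0],[0,0,0],[0,0,0],[0,0,0],[0,0,0]],"twist":[[0,0,0],[0,0,0],[0,0,0],[0,0,0],[0,0,0],[0,0,0]]}' -1 40
```

```text
t: 4.63
position: [0.6019, 0.1529, 0.4208]
orientation: [2.776, 1.571, -0.213]
force: [0.4, -0.7, 1.1]
finger_gap: 0.0263
```

The gap reads 26.3 mm, which matches the 26 mm tab. Now a straight lift.

```bash
python3 -m handwheel '{"offset":[[-0.005,0,0],[-0.013,0,0],[-0.023,0,0],[-0.033,0,0],[-0.043,0,0],[-0.053,0,0],[-0.062,0,0],[-0.068,0,0]],"twist":[[0,0,0],[0,0,0],[0,0,0],[0,0,0],[0,0,0],[0,0,0],[0,0,0],[0,0,0]]}'
python3 -c "
from h import *
go([.48,-.05,.49],-81.3)
crop(get_image('scene'),(330,430,130,230),5,'a5.png')"
```

```text
t: 5.3
position: [0.6019, 0.153, 0.4904]
orientation: [-3.013, 1.569, 0.28]
force: [0.1, 0.7, -2.7]
finger_gap: 0.0254
t 5.3 off [1.000e-04 1.822e-01 1.512e-01] |0.237| twist [-0.   -0.08  0.01] q [-0.16  0.4  -0.26  1.74  0.12  1.02 -1.88] F [ 0.1  0.7 -2.7] gap 0.0254
```

View pics/a5.png

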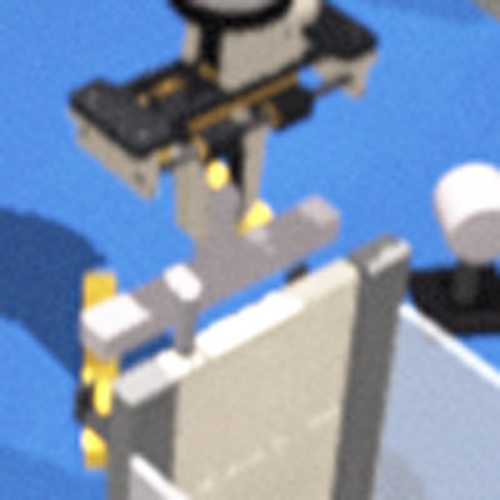

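The bar is clear of the cleats and level. I'll back it away from the screen first, then swing towards the tray.

```bash
python3 -m handwheel '{"offset":[[0,0,0.008],[0,0,0.024],[0,0,0.044],[0,0.005,0.064],[0,0.02,0.082],[0,0.04,0.098],[0,0.065,0.11],[0,0.09,0.12]],"twist":[[0,0,0],[0,0,0],[0,0,0],[0,0,0],[-2,0,0],[-6,0,0],[-11,0,0],[-16,0,0]]}'
python3 -c "
from h import *
go([.444,-.1975,.40],-1)"
```

```text
t: 6.02
position: [0.495, 0.0452, 0.4882]
orientation: [-0.061, 1.569, -2.766]
force: [0.6, -0.6, -3.2]
finger_gap: 0.0257
t 6.02 off [0.0884 0.1983 0.1488] |0.263| twist [-6.397e+01  7.000e-02  5.000e-02] q [ 0.05  0.24 -0.31  1.99  0.09  0.92 -1.45] F [ 0.6 -0.6 -3.2] gap 0.0257
```

```bash
python3 -m handwheel '{"offset":[[0,0.026,0.02],[0,0.052,0.04],[0.01,0.078,0.06],[0.02,0.104,0.079],[0.03,0.13,0.098],[0.04,0.155,0.117],[0.05,0.175,0.132],[0.06,0.19,0.143]],"twist":[[-6.5,0,0],[-13,0,0],[-20,0,0],[-27,0,0],[-34,0,0],[-41,0,0],[-48,0,0],[-55,0,0]]}'
python3 -m handwheel '{"offset":[[0,0,0],[0,0,0]],"twist":[[-4,0,0],[-6,0,0]]}'
python3 -c "
from h import *
go([.444,-.1975,.30],-1)"
```

```text
t: 6.68
position: [0.4447, -0.1887, 0.4278]
orientation: [-1.098, 1.569, -2.845]
force: [0.5, -0.0, -3.1]
finger_gap: 0.0255
t: 6.85
position: [0.445, -0.1878, 0.4275]
orientation: [-1.766, 1.568, 2.873]
force: [0.5, 0.8, -3.2]
finger_gap: 0.0257
t 6.85 off [0.1275 0.     0.0098] |0.128| twist [-3.22 -0.03  0.15] q [ 0.6   0.31 -0.41  2.09  0.17  0.78  0.01] F [ 0.5  0.8 -3.2] gap 0.0257
```

```bash
python3 -m handwheel '{"offset":[[0.01,0,0.003],[0.03,0,0.006],[0.055,0,0.0095],[0.08,0,0.0095],[0.1,0,0.0095],[0.115,0,0.0095],[0.127,0,0.0095],[0.127,0,0.0095]],"twist":[[-1.5,0,0],[-3,0,0],[-3,0,0],[-3,0,0],[-3,0,0],[-3,0,0],[-3,0,0],[-3,0,0]]}'
python3 -c "
from h import *
go([.444,-.1975,.255],-1)
crop(get_image('scene'),(200,330,180,290),5,'a6.png');crop(get_image('top'),(345,475,150,270),5,'a7.png')"
```

```text
t: 7.52
position: [0.4447, -0.1955, 0.2991]
orientation: [-1.958, 1.566, 2.732]
force: [0.0, 0.3, -3.9]
finger_gap: 0.0255
t 7.52 off [ 0.0441 -0.0005  0.0021] |0.044| twist [-0.25 -0.1   0.23] q [ 0.53  0.5  -0.32  2.22  0.33  0.47 -0.08] F [ 0.   0.3 -3.9] gap 0.0255
```

View pics/a6.png

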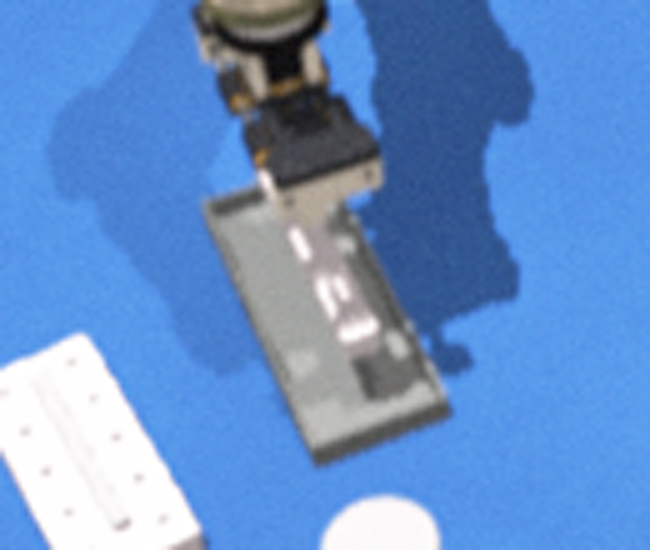

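View pics/a7.png

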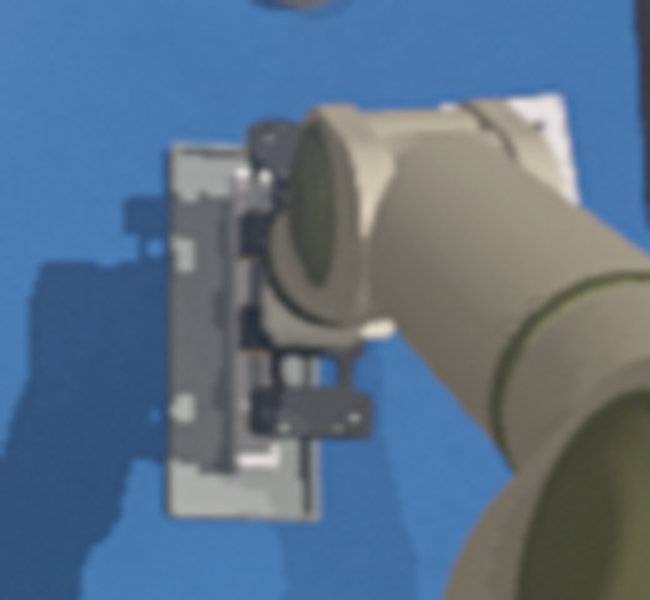

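Both views show the bar over the tray and parallel to it, with its ends inside the end walls. I'll lower it gently.

```bash
python3 -m handwheel '{"offset":[[0.012,0,0.001],[0.024,0,0.001],[0.034,0,0.001],[0.041,0,0.001],[0.046,0,0.001],[0.049,0,0.001],[0.049,0,0.001],[0.049,0,0.001]],"twist":[[0,0,0],[0,0,0],[0,0,0],[0,0,0],[0,0,0],[0,0,0],[0,0,0],[0,0,0]]}'
python3 -m handwheel '{"offset":[[0.001,0,0],[0.002,0,0],[0.003,0,0],[0.003,0,0],[0.003,0,0]],"twist":[[0,0,0],[0,0,0],[0,0,0],[0,0,0],[0,0,0]]}'
```

```text
t: 8.28
position: [0.4457, -0.197, 0.253]
orientation: [1.019, 1.57, -0.574]
force: [1.0, -0.6, -2.2]
finger_gap: 0.0257
t: 8.7
position: [0.4456, -0.197, 0.2497]
orientation: [-1.268, 1.571, -2.861]
force: [-0.5, 0.1, -2.6]
finger_gap: 0.0259
```

```bash
python3 -m handwheel '{"offset":[[0.001,0,0],[0.002,0,0],[0.003,0,0],[0.004,0,0],[0.004,0,0],[0.004,0,0]],"twist":[[0,0,0],[0,0,0],[0,0,0],[0,0,0],[0,0,0],[0,0,0]]}'
```

```text
t: 9.2
position: [0.4456, -0.197, 0.2456]
orientation: [-1.7, 1.571, 2.99]
force: [-0.2, -0.6, -3.1]
finger_gap: 0.0257
```

```bash
python3 -m handwheel '{"offset":[[0.001,0,0],[0.001,0,0],[0.002,0,0],[0.002,0,0],[0.002,0,0]],"twist":[[0,0,0],[0,0,0],[0,0,0],[0,0,0],[0,0,0]]}'
```

```text
t: 9.62
position: [0.4455, -0.1969, 0.2447]
orientation: [0.675, 1.57, -0.918]
force: [-3.4, 1.5, 15.9]
finger_gap: 0.0261
```

Contact: the force is now upward at about 16 N and z stopped at 0.2447, where 0.245 was expected. I'll release.

```bash
python3 -m handwheel '{"offset":[[-0.0015,0,0],[-0.0015,0,0],[-0.0015,0,0],[-0.0015,0,0],[-0.0015,0,0],[-0.0015,0,0]],"twist":[[0,0,0],[0,0,0],[0,0,0],[0,0,0],[0,0,0],[0,0,0]]}' -0.1
python3 -m handwheel '{"offset":[[-0.01,0,0],[-0.03,0,0],[-0.06,0,0],[-0.09,0,0],[-0.12,0,0],[-0.155,0,0],[-0.19,0,0],[-0.22,0,0]],"twist":[[0,0,0],[0,0,0],[0,0,0],[0,0,0],[0,0,0],[0,0,0],[0,0,0],[0,0,0]]}'
python3 -m handwheel '{"offset":[[-0.03,0,0],[-0.06,0,0],[-0.08,0,0],[-0.08,0,0]],"twist":[[0,0,0],[0,0,0],[0,0,0],[0,0,0]]}'
python3 -c "
from h import *
go([.658,.100,.55],-81.3)
crop(get_image('scene'),(200,330,180,290),5,'a8.png');crop(get_image('top'),(345,475,150,270),5,'a9.png')"
```

```text
t: 10.12
position: [0.4456, -0.1971, 0.2451]
orientation: [-1.886, 1.571, 2.803]
force: [-0.8, -0.3, 0.5]
finger_gap: 0.042
t: 10.78
position: [0.4454, -0.1969, 0.4674]
orientation: [1.444, 1.57, -0.149]
force: [0.2, -0.7, -0.2]
finger_gap: 0.0424
t: 11.12
position: [0.4461, -0.1968, 0.5492]
orientation: [1.153, 1.564, -0.441]
force: [0.3, -0.1, 0.8]
finger_gap: 0.0417
t 11.12 off [-0.0004  0.2051 -0.3016] |0.365| twist [79.99 -0.11 -0.38] q [ 0.69  0.18 -0.46  1.92  0.09  1.06  0.17] F [ 0.3 -0.1  0.8] gap 0.0417
```

View pics/a8.png

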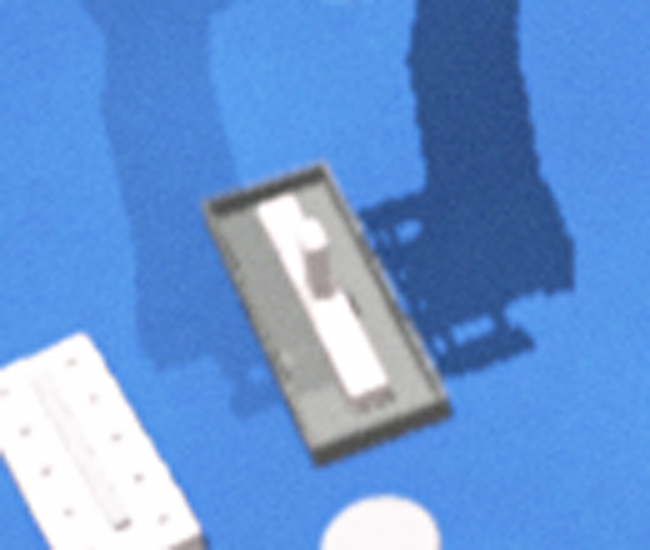

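The scene view shows the bar lying flat in the tray, from (275,210) to (370,395) in the crop, and well inside the walls. I'll check the top view and plan the move to the post.

View pics/a9.png

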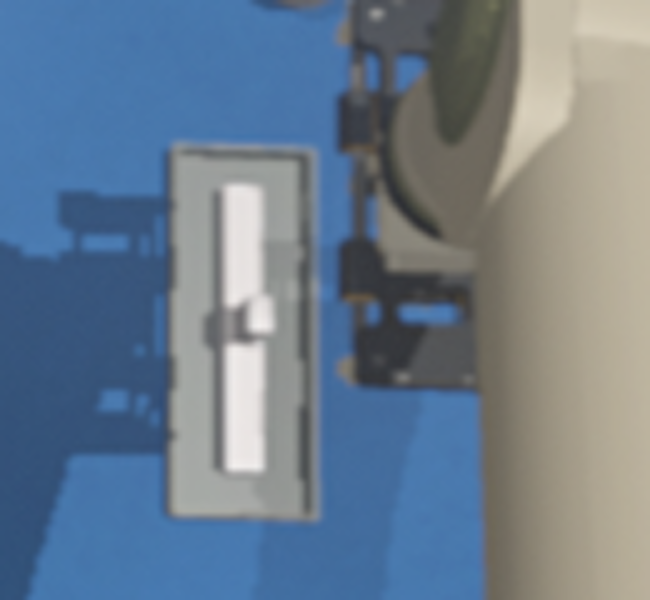

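```bash
python3 -c "
from h import *
go([.658,.100,.55],8.7)"
```

```text
t 11.22 off [-0.0046  0.2057 -0.3018] |0.365| twist [-10.02   0.05  -0.05] q [ 0.69  0.19 -0.46  1.92  0.1   1.05  0.16] F [-0.7  0.3 -0.5] gap 0.0418
```

The bar is centred and parallel in the tray. On to the post.

```bash
python3 -m handwheel '{"offset":[[0,0.015,-0.022],[0,0.035,-0.052],[0,0.056,-0.084],[0,0.078,-0.115],[0,0.1,-0.147],[0,0.122,-0.178],[0,0.143,-0.21],[0,0.165,-0.242]],"twist":[[-1,0,0],[-3,0,0],[-5,0,0],[-7,0,0],[-9,0,0],[-10,0,0],[-10,0,0],[-10,0,0]]}'
python3 -m handwheel '{"offset":[[0,0.02,-0.026],[0,0.038,-0.043],[0,0.044,-0.05],[0,0.044,-0.05],[0,0.044,-0.05]],"twist":[[0,0,0],[0,0,0],[0,0,0],[0,0,0],[0,0,0]]}'
python3 -c "
from h import *
go([.658,.100,.465],8.7)
crop(get_image('scene'),(330,430,130,230),5,'b1.png')"
```

```text
t: 11.88
position: [0.6168, 0.0427, 0.5431]
orientation: [-1.627, 1.568, -3.046]
force: [-0.4, -1.3, 0.9]
finger_gap: 0.0422
t: 12.3
position: [0.6518, 0.0967, 0.5437]
orientation: [-1.373, 1.568, -2.791]
force: [-0.1, -1.0, 0.4]
finger_gap: 0.042
t 12.3 off [ 0.0786  0.0068 -0.0024] |0.079| twist [0.02 0.03 0.15] q [ 0.14  0.45 -0.56  1.57  0.25  1.2  -0.32] F [-0.1 -1.   0.4] gap 0.042
```

View pics/b1.png

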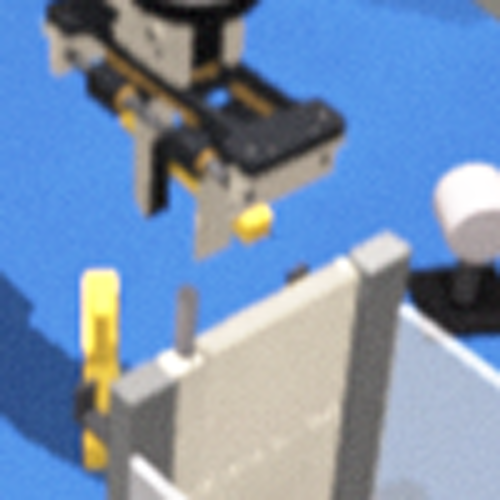

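The fingers straddle the post line, with the post top at (185,292) in the crop. Descending.

```bash
python3 -m handwheel '{"offset":[[0.01,0.005,-0.002],[0.025,0.005,-0.002],[0.04,0.005,-0.002],[0.055,0.005,-0.002],[0.067,0.005,-0.002],[0.075,0.005,-0.002],[0.078,0.005,-0.002],[0.078,0.005,-0.002]],"twist":[[0,0,0],[0,0,0],[0,0,0],[0,0,0],[0,0,0],[0,0,0],[0,0,0],[0,0,0]]}'
python3 -c "
from h import *
go([.658,.100,.463],8.7)
crop(get_image('scene'),(330,430,130,230),5,'b2.png')"
```

```text
t: 13.02
position: [0.6566, 0.0995, 0.4666]
orientation: [-1.418, 1.57, -2.837]
force: [-0.6, 0.9, -0.5]
finger_gap: 0.042
t 13.02 off [ 0.0036  0.0015 -0.0003] |0.004| twist [-0.03  0.01  0.05] q [ 0.12  0.52 -0.55  1.66  0.3   1.05 -0.37] F [-0.6  0.9 -0.5] gap 0.042
```

View pics/b2.png

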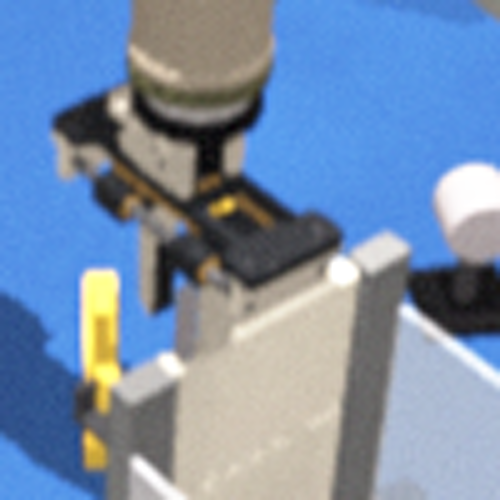

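```bash
python3 -m handwheel '{"offset":[[0,0,0],[0,0,0],[0,0,0],[0,0,0],[0,0,0],[0,0,0]],"twist":[[0,0,0],[0,0,0],[0,0,0],[0,0,0],[0,0,0],[0,0,0]]}' -1 8
python3 - <<'E'
from h import *
go([.6566,.0995,.4666],8.7)
s=read_state();p=s["position"][:2]
# arc in tool axes: tool y=guard +x, tool x down -> tool z = x cross y = guard -y?? compute
psi=np.radians(8.7);ey=np.array([np.cos(psi),np.sin(psi)]);ez=np.array([np.sin(psi),-np.cos(psi)])
h=p-.009*ey-.145*ez;print("hinge",h)
for th in np.r_[np.arange(0,100,6),91]:
    t=np.radians(th);y=.009*np.cos(t)-.145*np.sin(t);z=.145*np.cos(t)+.009*np.sin(t)
    print(th,np.round([y-.009,z-.145],4))
E
```

```text
t: 13.57
position: [0.6567, 0.1, 0.4675]
orientation: [1.413, 1.57, -0.006]
force: [0.1, 0.5, 1.8]
finger_gap: 0.0138
t 13.57 off [ 0.0009 -0.0002  0.0005] |0.001| twist [-0.    0.01 -0.03] q [ 0.12  0.52 -0.55  1.66  0.3   1.05 -0.37] F [0.1 0.5 1.8] gap 0.0138
hinge [0.62588212 0.24197941]
0 [0. 0.]
6 [-0.0152  0.0001]
12 [-0.0303 -0.0013]
18 [-0.0452 -0.0043]
24 [-0.0598 -0.0089]
30 [-0.0737 -0.0149]
36 [-0.0869 -0.0224]
42 [-0.0993 -0.0312]
48 [-0.1107 -0.0413]
54 [-0.121  -0.0525]
60 [-0.1301 -0.0647]
66 [-0.1378 -0.0778]
72 [-0.1441 -0.0916]
78 [-0.149 -0.106]
84 [-0.1523 -0.1209]
90 [-0.154 -0.136]
96 [-0.1541 -0.1512]
91 [-0.1541 -0.1385]
```

The gap reads 13.8 mm, which matches the 14 mm post. Now I'll swing along the arc, turning the tool with the leaf.

```bash
python3 -m handwheel '{"offset":[[0,-0.0076,0],[0,-0.0152,0],[0,-0.0228,-0.0006],[0,-0.0303,-0.0013],[0,-0.0378,-0.0028],[0,-0.0452,-0.0043],[0,-0.0525,-0.0066],[0,-0.0598,-0.0089]],"twist":[[3,0,0],[6,0,0],[9,0,0],[12,0,0],[15,0,0],[18,0,0],[21,0,0],[24,0,0]]}'
python3 - <<'E'
from h import *
go([0.6567,0.1,.4667],8.7)
# next arc from theta=24, tool yaw turned by 24
t0=np.radians(24)
f=lambda t:np.array([.009*np.cos(t)-.145*np.sin(t),.145*np.cos(t)+.009*np.sin(t)])
for a in (6,12,18,24,30,36,42): print(a,(f(np.radians(a))-f(0)).round(4))
E
```

```text
t: 14.23
position: [0.5961, 0.0992, 0.4675]
orientation: [1.18, 1.57, -0.661]
force: [1.1, -1.3, 0.6]
finger_gap: 0.0137
t 14.23 off [ 0.0009  0.0582 -0.017 ] |0.061| twist [-24.19   0.04  -0.05] q [ 0.06  0.42 -0.46  1.79  0.22  0.97 -0.76] F [ 1.1 -1.3  0.6] gap 0.0137
6 [-0.0152  0.0001]
12 [-0.0303 -0.0013]
18 [-0.0452 -0.0043]
24 [-0.0598 -0.0089]
30 [-0.0737 -0.0149]
36 [-0.0869 -0.0224]
42 [-0.0993 -0.0312]
```

Force is low and tracking is good. From the new tool axes the arc is the same, so I repeat it.

```bash
python3 -m handwheel '{"offset":[[0,-0.0076,0],[0,-0.0152,0],[0,-0.0228,-0.0006],[0,-0.0303,-0.0013],[0,-0.0378,-0.0028],[0,-0.0452,-0.0043],[0,-0.0525,-0.0066],[0,-0.0598,-0.0089]],"twist":[[3,0,0],[6,0,0],[9,0,0],[12,0,0],[15,0,0],[18,0,0],[21,0,0],[24,0,0]]}'
python3 -m handwheel '{"offset":[[0,-0.0076,0],[0,-0.0152,0],[0,-0.0228,-0.0006],[0,-0.0303,-0.0013],[0,-0.0378,-0.0028],[0,-0.0452,-0.0043],[0,-0.0525,-0.0066],[0,-0.0598,-0.0089]],"twist":[[3,0,0],[6,0,0],[9,0,0],[12,0,0],[15,0,0],[18,0,0],[21,0,0],[24,0,0]]}'
python3 -m handwheel '{"offset":[[0,-0.0076,0],[0,-0.0152,0],[0,-0.0228,-0.0006],[0,-0.0303,-0.0013],[0,-0.0378,-0.0028],[0,-0.0452,-0.0043],[0,-0.0482,-0.0052],[0,-0.0482,-0.0052]],"twist":[[3,0,0],[6,0,0],[9,0,0],[12,0,0],[15,0,0],[18,0,0],[19.2,0,0],[19.2,0,0]]}'
python3 -c "
from h import *
go([.487,.2,.467],-81.3)
crop(get_image('scene'),(330,430,130,230),5,'b3.png');crop(get_image('top'),(205,365,75,195),5,'b4.png')"
```

```text
t: 14.9
position: [0.5405, 0.1234, 0.4675]
orientation: [0.682, 1.569, -1.578]
force: [-0.1, -2.6, 2.2]
finger_gap: 0.0139
t: 15.57
position: [0.4996, 0.1684, 0.4675]
orientation: [0.551, 1.569, -2.128]
force: [-1.7, -3.1, 4.0]
finger_gap: 0.0133
t: 16.23
position: [0.4824, 0.2151, 0.4674]
orientation: [-0.086, 1.57, -3.096]
force: [-5.3, 0.1, 5.6]
finger_gap: 0.0138
t 16.23 off [ 0.0004  0.0155 -0.0026] |0.016| twist [-1.18  0.06  0.01] q [-0.34  0.3  -0.24  1.96  0.09  0.89 -2.07] F [-5.3  0.1  5.6] gap 0.0138
```

View pics/b3.png

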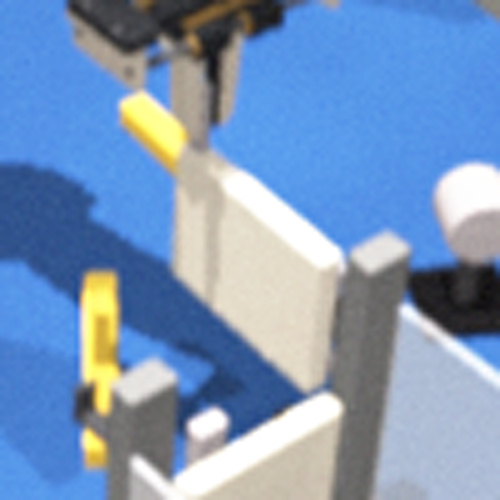

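View pics/b4.png

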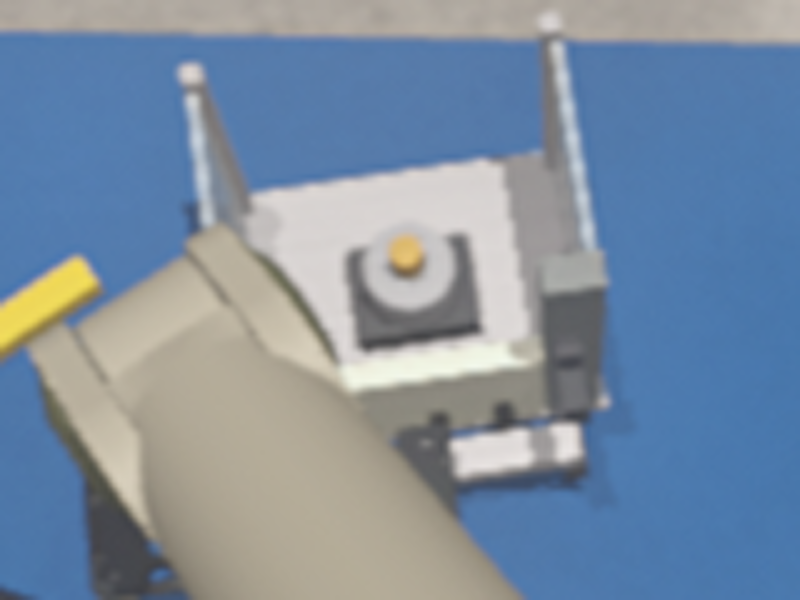

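The leaf now stands square to the screen. The post position implies about 92° (1.6 rad). The bottom half and its bar look unmoved. I'll release and rise straight up.

```bash
python3 -m handwheel '{"offset":[[0,0,0],[0,0,0],[0,0,0],[0,0,0],[0,0,0]],"twist":[[0,0,0],[0,0,0],[0,0,0],[0,0,0],[0,0,0]]}' 0
python3 -m handwheel '{"offset":[[-0.01,0,0],[-0.025,0,0],[-0.045,0,0],[-0.065,0,0],[-0.085,0,0],[-0.105,0,0],[-0.12,0,0],[-0.12,0,0]],"twist":[[0,0,0],[0,0,0],[0,0,0],[0,0,0],[0,0,0],[0,0,0],[0,0,0],[0,0,0]]}'
python3 -m handwheel '{"offset":[[0,0.02,0],[0,0.05,0],[0,0.09,0],[0,0.13,0],[0,0.17,0],[0,0.2,0],[0,0.22,0],[0,0.23,0]],"twist":[[0,0,0],[0,0,0],[0,0,0],[0,0,0],[0,0,0],[0,0,0],[0,0,0],[0,0,0]]}'
python3 -m handwheel '{"offset":[[0,0.03,0],[0,0.06,0],[0,0.06,0],[0,0.06,0]],"twist":[[0,0,0],[0,0,0],[0,0,0],[0,0,0]]}'
python3 - <<'E'
from h import *
np.set_printoptions(precision=4,suppress=True)
go([.6,0,.5],0)
s=get_image('scene');t=get_image('top')
cv2.imwrite('pics/c1.png',s["color"]);crop(t,(185,425,75,275),3,'c2.png')
P=pts(t)[120:220,230:330].reshape(-1,3);Q=P[(P[:,2]>.25)&(P[:,2]<.27)]
print(len(Q))
Q=Q[(Q[:,0]<.6)];
d=np.linalg.svd(Q[:,:2]-Q[:,:2].mean(0))[2][0];print(Q.mean(0),np.degrees(np.arctan2(d[1],d[0])))
E
```

```text
t: 16.75
position: [0.4834, 0.2141, 0.4671]
orientation: [3.078, 1.571, 0.068]
force: [0.1, 0.2, -0.2]
finger_gap: 0.0425
t: 17.42
position: [0.4833, 0.2145, 0.5909]
orientation: [-2.792, 1.565, 0.48]
force: [1.1, 0.4, 1.1]
finger_gap: 0.0468
t: 18.08
position: [0.5131, -0.0169, 0.5868]
orientation: [0.874, 1.57, -2.141]
force: [-1.0, -0.3, -0.3]
finger_gap: 0.0466
t: 18.42
position: [0.5211, -0.0738, 0.5867]
orientation: [-0.333, 1.57, 2.937]
force: [0.4, 1.0, -0.6]
finger_gap: 0.0465
t 18.42 off [ 0.0867 -0.063  -0.0878] |0.139| twist [-82.62   0.03   0.04] q [ 0.08  0.19 -0.06  1.8   0.01  1.15 -1.42] F [ 0.4  1.  -0.6] gap 0.0465
533
[0.5374 0.222  0.2584] -172.01698511180322
```

View pics/c1.png

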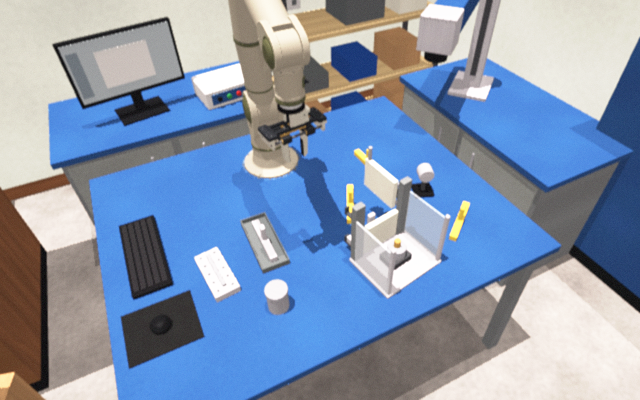

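View pics/c2.png

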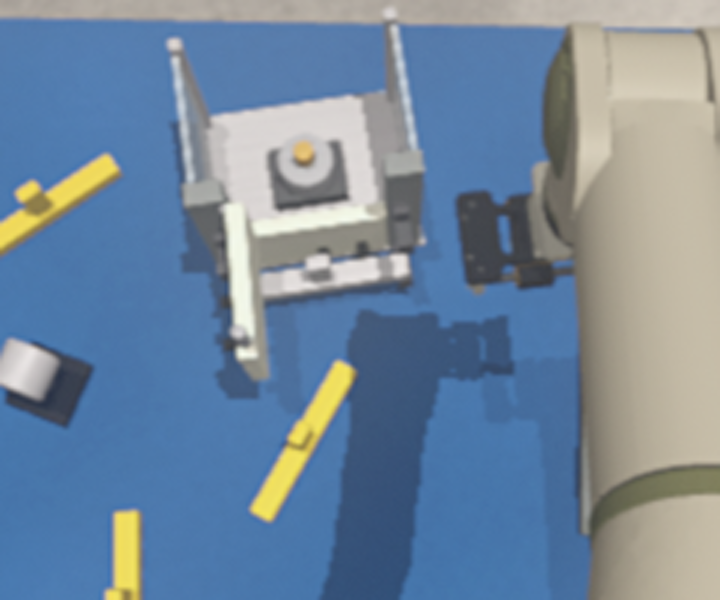

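The leaf's top edge runs at 8.0° against the screen's 8.7°, so it is open about 90° (1.56–1.6 rad, 1.45 needed). The bottom half is shut with its bar in its cleats, the top bar lies in the tray, the bystanders are in place and the arm is clear.

```bash
python3 -c "
from station import *
print(job_done())"
```

```text
the job is handed in; nothing more can be done
None
```

The top half of the door is open and square to the screen, and I handed the job in at about 18 s of the 67 s allowed. The hand-in call gives no verdict.

- **Drop bar:** I gripped it by its tab and lifted it straight up about 70 mm, out of the cleats. I lowered it onto the tray floor until I felt contact, about 16 N, then let go. Pictures taken after release show it flat, centred and parallel to the tray.
- **Top half:** I gripped the handle post, swung the leaf along its arc and let go. The post's final position gives about 1.61 rad and the leaf's top edge about 1.56 rad. Both are above the 1.45 rad needed.
- **Everything else:** The last pictures show the bottom half shut with its bar in the lower cleats. The fixture plate, power meter and tin look unmoved; I judged these by eye and did not measure them. The arm is clear of everything.

No check failed. The only disagreements were 2–5 mm between camera estimates of the tab, post and hinge positions.

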